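# Point out the two misplaced samples

### The job

Two things on the bench stand in the wrong holder: the tall uncapped sample tube among the short capped vials in the white rack, and the slim vial among the wide bottles in the grey tray. Point them out to a colleague with the gripper pointing down: first hold the fingertips centred two to four centimetres above the top of the tube for about two seconds, then do the same above the vial, and finish there, still pointing at the vial. Only point: do not touch, shift or lift anything.

Things in the scene. Friction and masses are not known exactly. Their poses are not given: they have to be found in the camera images.
- stray_tube_top (a point): centre of the top of the misplaced sample tube: a plain, uncapped, round tube, 24 mm in diameter and 150 mm tall, standing upright among the capped vials of the vial rack; its top is 158 mm above the bench and about 50 mm above the vial caps beside it. z points up.
- stray_vial_top (a point): centre of the top of the cap of the misplaced vial: slim glass vial with a ribbed screw cap, 18 mm in diameter and 100 mm tall, standing upright among the wider bottles in the tray; its top is about 104 mm above the bench, level with the bottle caps. z points up.
- vial_rack: white plastic rack, 64 x 240 x 66 mm, fixed to the bench: base 8 mm thick, plate with five 28 mm holes in a row at z = 50 to 56 mm, upright end plates. Origin at the centre of its underside, row of holes along its y axis at y = -90, -45, 0, 45, 90 mm.
- bottle_tray: grey open tray, 70 x 250 x 36 mm, fixed to the bench, four compartments in a row along its y axis, about 61.5 mm apart, floor 4 mm thick. Origin at the centre of its underside.
- stray_tube: the misplaced sample tube, 24 mm in diameter, 150 mm tall, loose; origin at the centre of its underside, z up along the tube.
- stray_vial: the misplaced vial, 18 mm in diameter, 100 mm tall, loose; origin at the centre of its underside, z up along the vial.
- brown_bottle: small brown screw-cap bottle, 34 x 34 x 59 mm, standing loose on the bench between the rack and the tray; origin at the centre of its underside. A bystander.
- vial_a: capped vial, 18 mm in diameter, 100 mm tall, loose, rightly in the vial rack, its top 108 mm above the bench; origin at the centre of its underside.
- vial_b: capped vial, 18 mm in diameter, 100 mm tall, loose, rightly in the vial rack, its top 108 mm above the bench; origin at the centre of its underside.
- vial_c: capped vial, 18 mm in diameter, 100 mm tall, loose, rightly in the vial rack, its top 108 mm above the bench; origin at the centre of its underside.
- vial_d: capped vial, 18 mm in diameter, 100 mm tall, loose, rightly in the vial rack, its top 108 mm above the bench; origin at the centre of its underside.
- bottle_a: white bottle with a wide screw cap, 47 mm in diameter, 98 mm tall, loose, rightly in the tray, its top about 102 mm above the bench; origin at the centre of its underside.
- bottle_b: white bottle with a wide screw cap, 47 mm in diameter, 98 mm tall, loose, rightly in the tray, its top about 102 mm above the bench; origin at the centre of its underside.
- bottle_c: white bottle with a wide screw cap, 47 mm in diameter, 98 mm tall, loose, rightly in the tray, its top about 102 mm above the bench; origin at the centre of its underside.

How it is judged:
By the outcome, as a careful person would: the job done as asked, in the order asked, and still so for the second after the job is handed in, with the robot touching nothing.
It also fails if it takes over 38 s, if anything falls off the work surface, if the arm or the gripper's body presses on something with over 40 N, if the wrist force passes 120 N, or if a joint passes its speed limit or range.

### The arm

A 7-joint arm with a two-finger parallel gripper is mounted at the origin on a cart in front of the work surface, level with it; the furniture and walls round the work are solid. World frame = base frame: x ahead of the robot, y to its left, z up, the work surface at z = 0. Lengths are in m, angles in rad, forces in N, time in s.
With the tool pointing down it reaches from about 0.425 to 0.925 m from the base axis. Payload 6.8 kg.
Tool frame: the origin (TCP) lies between the finger pads, 19 mm behind the fingertips; this is the grasp point; z points along the fingers, y is the line along which they close (so a half turn about z gives the same grasp; the last joint's range is limited). The gripper opens to 85 mm and grips with 20 to 120 N. Pads are 22 mm wide; open, the fingers measure 114 mm over their backs; the gripper's body (76 mm by 85 mm) begins 54 mm behind the grasp point. The pads swing forward as they close: fully open they stand 13 mm farther back than shut.
Start: joints at [1.177, 0.477, 0.022, 1.555, -0.011, 1.109, -0.083], TCP at [0.19, -0.648, 0.25] pointing down, gripper open.
Joint ranges: [-2.96, 2.96], [-0.34, 2.1], [-1.41, 1.46], [0.24, 2.44], [-1.37, 4.51], [0.17, 1.92], [-2.96, 2.96]. Speed limits (rad/s): [2.39, 2.39, 3.14, 3.14, 3.14, 3.14, 3.14].

### API

Orientations are given as a rotation vector (axis times angle).
In Python, from bench import r, vision gives the robot as it stands (r), with the cameras (vision).
- The arm moves only by the shell command python3 drive.py FILE [OPENING] [FORCE], which reads ROWS from the file FILE. ROWS is a JSON object whose key "motion" holds a list of rows, 1 to 5 of them, each of 6 numbers: dx, dy, dz in normalised numbers (1 is 0.2 m), then a rotation vector rx, ry, rz in fractions of the full range, 1 being pi/2 rad; each row is the pose to reach, as a shift and turn from the pose commanded when the command began, along the tool's axes at that moment; what a row does not reach only later rows make up. A row lasts 1/10 s, in which the tool goes at most 0.05 m and 0.15 rad, less where a joint would pass 70% of its speed; a pose out of reach is approached as far as the arm can. OPENING is the finger opening in m, set as the command begins (- or left out keeps the last). The fingers move at their own pace and stop on an object; FORCE is the grip in N (left out, the last holds). Time passes only in rows, so rows that do not move let the fingers close. It prints the time, the measured TCP pose, the force, the opening and the grip force at its end. No shift or turn number may pass 1 either way. Input that does not fit is refused with a message, and nothing moves.
- r.get_obs(): the state, without advancing time (a new reading comes with each control period).
- vision.grab_frame(name): name is "scene" or "top" or "wrist"; returns (picture, depth): 400x640x3 uint8, blue, green, red; 400x640 float32, m along the optical axis (not along the pixel's ray), 0 where there is no reading.
- vision.camera_info(name): a dict with "camera_matrix" (3x3 intrinsics, pixels), "R" (3x3) and "t" (3): a world point X has camera coordinates R X + t. Camera axes: x right, y down, z forward; pixel columns grow to the right and rows downward; lengths in m; the calibration is good to about 2 mm. A picture is of the moment at which its call begins: read the wrist's pose just before it. camera_info takes no time and is no camera call; for the wrist camera it gives the pose at the moment of the call.
- r.hand_in(): hands the job in; it is judged then, once.
The state is a dict: "clock": time; "joints": joint angles; "qvel": joint speeds; "tau": joint torques, N m; "tcp_pos": TCP position; "orientation": TCP orientation; "contact_force": force on the tool from outside, world axes, zero at the start; "moment": the same for the moment, N m; "grip_width": finger opening in m; "gripper_force": force on a finger pad.
Only numpy, scipy, OpenCV 4.12 (cv2) and the standard library are available. Lean on these libraries where they do the work, as an engineer would, in place of code of your own. Each camera call takes 0.05 s, during which the arm holds its last target. There are 200 camera calls.

## Working session

There is one attempt and no reset: what is moved stays moved. The work goes in short steps, Python scripts to look and compute and a shell command to move; the robot and the scene stay as the last step left them, time stands still between calls to the robot, and variables do not carry over. Pictures are saved under pics/ and viewed, at most 10 in all, crops included, and the job is handed in when it is done.

```bash
mkdir -p pics; ls; python3 - <<'E'
from bench import r, vision
import cv2,numpy as np
o=r.get_obs();print(o['clock'],o['tcp_pos'],o['orientation'],o['grip_width'])
for n in('scene','top'):
    p,d=vision.grab_frame(n);cv2.imwrite(f'pics/{n}.png',p);np.savez(f'{n}.npz',p=p,d=d,**{k:np.array(v) for k,v in vision.camera_info(n).items() if k in('camera_matrix','R','t')})
    c=vision.camera_info(n);print(n,-np.array(c['R']).T@c['t'])
E
```

```text
bench.py
drive.py
pics
0.0 [ 0.19009724 -0.64709288  0.24901442] [-3.10778945e+00 -4.47154282e-01  6.87822182e-04] 0.08530152614506288
scene [-0.13239354  0.36922592  0.63959289]
top [0.39499907 0.01655711 1.43790758]
```

View pics/scene.png

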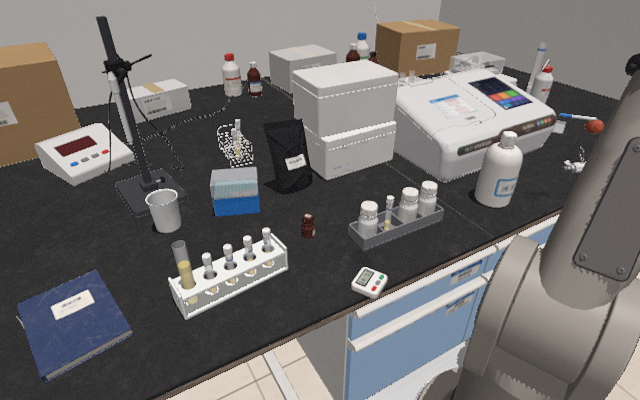

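View pics/top.png

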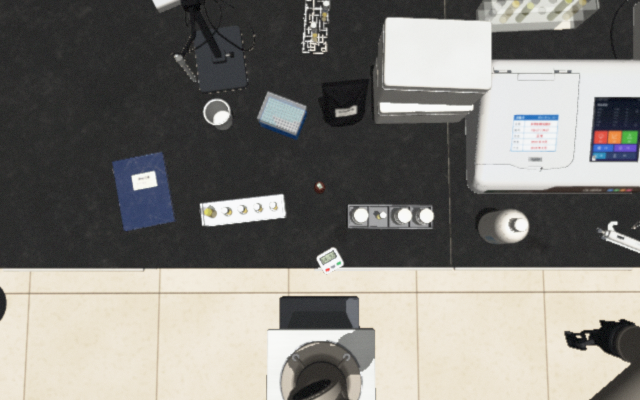

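The scene view shows the tall tube at the left end of the white rack, top near (180,245), and the slim vial in the tray's second place, near (389,200). In the top view they are at about (209,211) and (380,215). I'll zoom in on both.

```bash
cat > h.py <<'E'
import numpy as np
def load(n):
    z=np.load(n+'.npz');return z['p'],z['d'],z['camera_matrix'],z['R'],z['t']
def ray(n,u,v):
    _,_,K,R,t=load(n);d=R.T@np.linalg.inv(K)@[u,v,1];return -R.T@t,d
def plane(n,u,v,z):
    c,d=ray(n,u,v);return c+d*(z-c[2])/d[2]
def two(a,b):
    (c,d),(e,f)=ray(*a),ray(*b)
    s=np.linalg.lstsq(np.c_[d,-f],e-c,rcond=None)[0];p,q=c+d*s[0],e+f*s[1];return (p+q)/2,np.linalg.norm(p-q)
def cloud(n):
    p,d,K,R,t=load(n);v,u=np.mgrid[:400,:640]
    X=np.stack([(u-K[0,2])/K[0,0]*d,(v-K[1,2])/K[1,1]*d,d],-1);return (X-t)@R,d>0
E
python3 - <<'E'
import cv2,numpy as np
from h import *
s=load('scene')[0];t=load('top')[0]
f=lambda p,u,v,w,h,k:cv2.resize(p[v:v+h,u:u+w],None,fx=k,fy=k,interpolation=cv2.INTER_CUBIC)
cv2.imwrite('pics/z.png',np.vstack([np.hstack([f(s,160,230,40,30,10),f(s,370,180,40,30,10)]),np.hstack([f(t,192,196,40,30,10),f(t,360,200,40,30,10)])]))
X,ok=cloud('top')
for n,(a,b,c,d) in dict(bottle=(480,525,205,245),stack=(375,490,20,120),cup=(205,230,98,130),analyzer=(470,640,60,190),stand=(180,250,0,90)).items():
    q=X[c:d,a:b][ok[c:d,a:b]];q=q[q[:,2]>.03];print(n,q.min(0).round(3),q.max(0).round(3))
for n,z,uv in(('tube',.158,(209,211)),('vial',.104,(380,215))):print(n,plane('top',*uv,z))
X,ok=cloud('scene');print(X[245,178:184].round(3),X[200,387:392].round(3))
E
```

```text
bottle [ 0.404 -0.548  0.031] [ 0.498 -0.469  0.211]
stack [ 0.734 -0.509  0.036] [ 1.085 -0.152  0.294]
cup [0.743 0.263 0.03 ] [0.819 0.335 0.099]
analyzer [ 0.552 -0.883  0.086] [ 0.901 -0.368  0.29 ]
stand [0.817 0.211 0.03 ] [1.094 0.407 0.404]
tube [0.49008345 0.30119917 0.158     ]
vial [ 0.48275999 -0.16506977  0.104     ]
[[0.501 0.314 0.149]
 [0.502 0.312 0.148]
 [0.501 0.311 0.147]
 [0.5   0.309 0.148]
 [0.499 0.307 0.148]
 [0.499 0.306 0.147]] [[ 0.479 -0.163  0.101]
 [ 0.479 -0.166  0.1  ]
 [ 0.479 -0.169  0.1  ]
 [ 0.476 -0.17   0.101]
 [ 0.472 -0.169  0.104]]
```

View pics/z.png

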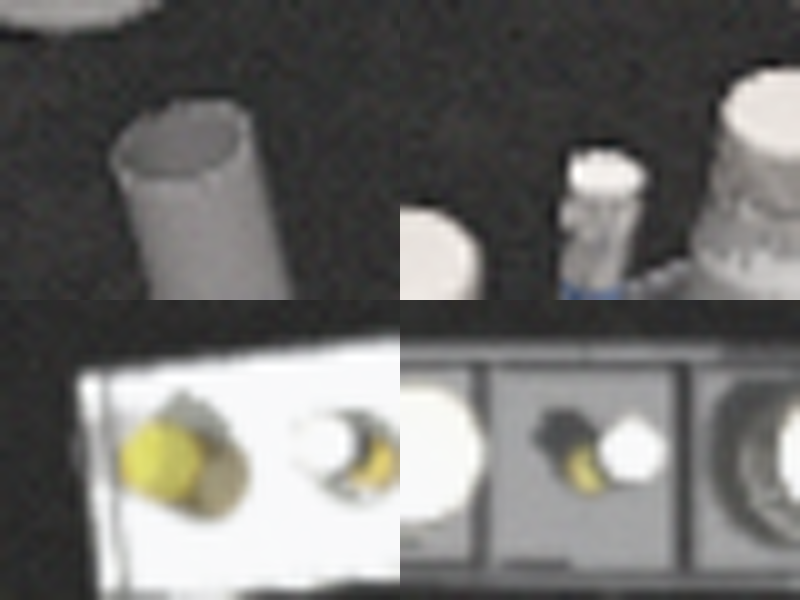

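The crops show the tube's open rim centred at about (177.7,243.6) in scene and (207.5,211.7) in top, seen there as the yellow disc. The vial cap is centred at about (390.0,196.8) in scene and (382.8,214.6) in top.

```bash
python3 - <<'E'
import cv2,numpy as np
from h import *
np.set_printoptions(suppress=True,precision=4)
for n,a,b,z in(('tube',(177.7,243.6),(207.5,211.7),.158),('vial',(390.0,196.75),(382.75,214.55),.104)):
    print(n,two(('scene',*a),('top',*b)),plane('scene',*a,z),plane('top',*b,z))
X,ok=cloud('top')
print('ztop tube\n',X[206:219,202:218,2].round(3))
for n in('top','scene'):
    X,ok=cloud(n)
    for nm,lo,hi in(('tube',[.45,.25,.148],[.55,.35,.17]),('vial',[.44,-.19,.098],[.52,-.145,.115])):
        q=X[ok&np.all((X>lo)&(X<hi),-1)];print(n,nm,len(q),len(q) and (q.min(0),q.max(0),np.median(q,0)))
    p=load(n)[0]
# caps of rack vials (top view, white circles) and rack outline
p=load('top')[0];m=((p.min(-1)>150)*255).astype('uint8');m[:185]=0;m[235:]=0;m[:,295:]=0;m[:,190:195]=0
cs=max(cv2.findContours(m,0,2)[0],key=cv2.contourArea);rc=cv2.minAreaRect(cs);print(rc,[plane('top',*c,.06)[:2] for c in cv2.boxPoints(rc)])
E
```

```text
tube (array([0.4895, 0.31  , 0.1591]), np.float64(0.010184813578374384)) [0.4938 0.3145 0.158 ] [0.4882 0.3052 0.158 ]
vial (array([ 0.4833, -0.1736,  0.1048]), np.float64(0.0022904155971849288)) [ 0.4835 -0.1754  0.104 ] [ 0.484  -0.1728  0.104 ]
ztop tube
 [[0.067 0.053 0.06  0.056 0.059 0.061 0.054 0.055 0.054 0.058 0.058 0.051
  0.059 0.053 0.055 0.057]
 [0.154 0.146 0.145 0.145 0.158 0.056 0.055 0.053 0.056 0.057 0.055 0.056
  0.054 0.052 0.055 0.059]
 [0.146 0.136 0.124 0.117 0.117 0.15  0.147 0.122 0.058 0.054 0.057 0.055
  0.056 0.053 0.06  0.057]
 [0.134 0.123 0.119 0.107 0.107 0.103 0.152 0.132 0.123 0.097 0.078 0.009
  0.052 0.06  0.051 0.059]
 [0.13  0.119 0.11  0.11  0.105 0.109 0.158 0.146 0.13  0.113 0.1   0.08
  0.064 0.011 0.053 0.059]
 [0.13  0.118 0.107 0.105 0.106 0.11  0.159 0.146 0.13  0.121 0.106 0.09
  0.077 0.057 0.057 0.051]
 [0.126 0.108 0.111 0.107 0.111 0.106 0.157 0.143 0.131 0.122 0.105 0.096
  0.077 0.067 0.053 0.058]
 [0.125 0.117 0.106 0.106 0.109 0.158 0.145 0.14  0.13  0.119 0.104 0.09
  0.081 0.059 0.058 0.057]
 [0.14  0.12  0.109 0.11  0.157 0.14
[... 442 characters left out ...]
  0.052 0.059 0.057 0.053]]
top tube 26 (array([0.4791, 0.3035, 0.1495]), array([0.5011, 0.3279, 0.162 ]), array([0.49  , 0.3202, 0.157 ]))
top vial 31 (array([ 0.4768, -0.1797,  0.098 ]), array([ 0.4916, -0.1649,  0.109 ]), array([ 0.483 , -0.1713,  0.1029]))
scene tube 138 (array([0.476 , 0.3031, 0.148 ]), array([0.5033, 0.3268, 0.1605]), array([0.4866, 0.3148, 0.1546]))
scene vial 41 (array([ 0.4718, -0.1806,  0.0983]), array([ 0.4894, -0.1632,  0.108 ]), array([ 0.4793, -0.1707,  0.1045]))
((242.556396484375, 209.99356079101562), (23.731237411499023, 84.16641235351562), 83.48019409179688) [array([0.5206, 0.3511]), array([0.5484, 0.11  ]), array([0.4799, 0.1018]), array([0.4525, 0.3419])]
```

The manual's scale: shifts go in shares of 0.2 m and turns go in shares of pi/2 rad. Converting my numbers, 0.143 m / 0.2 = 0.715, -0.138 m / 0.2 = -0.69.

```bash
echo '{"motion": [[0.075,-0.075,-0.05,0,0,0],[0.235,-0.225,-0.1,0,0,0],[0.395,-0.38,-0.15,0,0,0],[0.555,-0.535,-0.2,0,0,0],[0.715,-0.69,-0.25,0,0,0]]}' > path.dat && python3 drive.py path.dat 0 && echo '{"motion": [[0.16,-0.155,0,0,0,0],[0.325,-0.31,0,0,0,0],[0.485,-0.465,0,0,0,0],[0.65,-0.62,0,0,0,0],[0.815,-0.775,0,0,0,0]]}' > path.dat && python3 drive.py path.dat
```

```text
clock: 0.6
tcp_pos: [0.2891, -0.4731, 0.3]
orientation: [-3.109, -0.447, 0.0]
contact_force: [-0.5, -1.3, 0.3]
grip_width: 0.0122
gripper_force: 0.0
clock: 1.1
tcp_pos: [0.4016, -0.2785, 0.2999]
orientation: [3.11, 0.447, -0.0]
contact_force: [1.7, -0.2, -1.0]
grip_width: 0.0
gripper_force: 0.0
```

Scaled: -0.195 m / 0.2 = -0.975, -0.039 m / 0.2 = -0.195.

```bash
echo '{"motion": [[0.09,-0.195,0,0,0,0],[0.18,-0.39,0,0,0,0],[0.27,-0.585,0,0,0,0],[0.36,-0.78,0,0,0,0],[0.45,-0.975,0,0,0,0]]}' > path.dat && python3 drive.py path.dat && echo '{"motion": [[0.09,-0.195,0,0,0,0],[0.18,-0.39,0,0,0,0],[0.27,-0.585,0,0,0,0],[0.36,-0.78,0,0,0,0],[0.45,-0.975,0,0,0,0]]}' > path.dat && python3 drive.py path.dat && echo '{"motion": [[0.09,-0.19,0,0,0,0],[0.18,-0.38,0,0,0,0],[0.27,-0.57,0,0,0,0],[0.325,-0.7,0,0,0,0],[0.35,-0.76,0,0,0,0]]}' > path.dat && python3 drive.py path.dat && echo '{"motion": [[0,0,0,0,0,0],[0,0,0,0,0,0]]}' > path.dat && python3 drive.py path.dat
python3 - <<'E'
from bench import r, vision
import cv2,numpy as np
print(r.get_obs()['tcp_pos'],r.get_obs()['orientation'])
for n in('scene','wrist'):
    c=vision.camera_info(n);p,d=vision.grab_frame(n);cv2.imwrite(f'pics/{n}2.png',p);np.savez(f'{n}2.npz',p=p,d=d,**{k:np.array(c[k]) for k in('camera_matrix','R','t')})
a,b=[cv2.imread(f'pics/{n}2.png') for n in('scene','wrist')]
cv2.imwrite('pics/m.png',np.vstack([cv2.resize(a[100:300,60:380],(640,400))[:300],b[100:400]]))
E
```

```text
clock: 1.6
tcp_pos: [0.4323, -0.0661, 0.2999]
orientation: [3.109, 0.447, -0.0]
contact_force: [0.8, -1.0, 0.2]
grip_width: 0.0003
gripper_force: 0.0
clock: 2.1
tcp_pos: [0.4638, 0.1462, 0.2999]
orientation: [3.109, 0.447, -0.0]
contact_force: [1.5, -0.4, -1.1]
grip_width: 0.0001
gripper_force: 0.0
clock: 2.6
tcp_pos: [0.4875, 0.3132, 0.2995]
orientation: [-3.107, -0.453, 0.002]
contact_force: [-0.1, -0.9, -0.1]
grip_width: -0.0001
gripper_force: 0.0
clock: 2.8
tcp_pos: [0.4885, 0.3087, 0.2996]
orientation: [3.108, 0.446, -0.001]
contact_force: [0.1, -0.5, -0.1]
grip_width: 0.0
gripper_force: 0.0
[0.48850027 0.3087067  0.29959772] [ 3.10838810e+00  4.45592391e-01 -1.04429451e-03]
```

View pics/m.png

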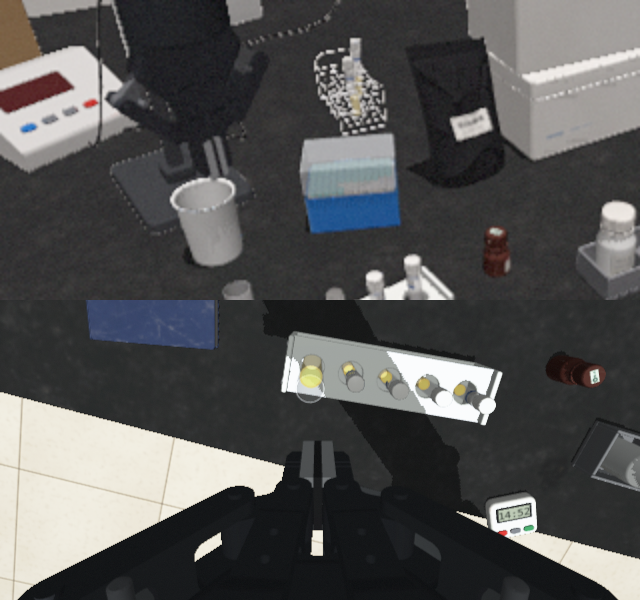

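The wrist crop shows the closed fingertips near wrist pixel (318,242) and the tube rim near (310,187). In scene the tips are near (166,190). Next I measure the fingertip height and refine the tube position from this view.

```bash
python3 - <<'E'
import cv2,numpy as np
from h import *
np.set_printoptions(suppress=True,precision=4)
X,ok=cloud('scene2')
q=X[ok&np.all((X>[.43,.25,.2])&(X<[.54,.37,.5]),-1)];s=np.sort(q[:,2]);print('scene tip',len(q),s[:8]);low=q[q[:,2]<s[0]+.012];print(low.mean(0),low.min(0),low.max(0))
X,ok=cloud('wrist2');
q=X[ok&np.all((X>[.43,.25,.2])&(X<[.54,.37,.5]),-1)];s=np.sort(q[:,2]);print('wrist tip',len(q),s[:8]);low=q[q[:,2]<s[0]+.012];print(low.mean(0),low.min(0),low.max(0))
q=X[ok&np.all((X>[.45,.25,.15])&(X<[.55,.37,.17]),-1)];print('rim',len(q),q.min(0),q.max(0))
print(plane('wrist2',310,187,.158))
p=load('wrist2')[0];cv2.imwrite('pics/rim.png',cv2.resize(p[150:260,270:370],None,fx=5,fy=5,interpolation=cv2.INTER_CUBIC))
E
```

```text
scene tip 6864 [0.2832 0.2833 0.2833 0.2836 0.2847 0.2848 0.2852 0.2853]
[0.4805 0.3075 0.2905] [0.4759 0.2935 0.2832] [0.4887 0.3221 0.2952]
wrist tip 46465 [0.2835 0.2839 0.2839 0.2841 0.2842 0.2842 0.2843 0.2845]
[0.497  0.3109 0.2908] [0.4907 0.2972 0.2835] [0.5007 0.3233 0.2955]
rim 225 [0.4779 0.3031 0.15  ] [0.5022 0.3272 0.1598]
[0.4915 0.3153 0.158 ]
```

View pics/rim.png

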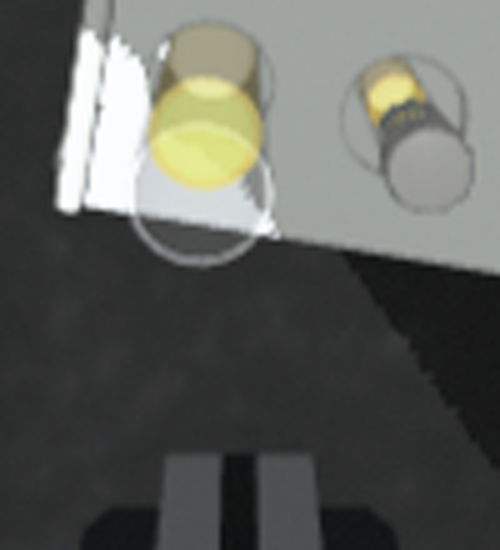

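The rim centre is at (310.5,189) in the wrist view, so the tube is at (0.490, 0.315). The closed tips are about 19 mm past the TCP. I'll descend to a TCP height of about 0.208.

Scaled: 0.091 m / 0.2 = 0.455, -0.006 m / 0.2 = -0.03.

```bash
echo '{"motion": [[0.015,-0.03,0.075,0,0,0],[0.015,-0.03,0.2,0,0,0],[0.015,-0.03,0.325,0,0,0],[0.015,-0.03,0.415,0,0,0],[0.015,-0.03,0.455,0,0,0]]}' > path.dat && python3 drive.py path.dat && echo '{"motion": [[0,0,0,0,0,0],[0,0,0,0,0,0],[0,0,0,0,0,0]]}' > path.dat && python3 drive.py path.dat
```

```text
clock: 3.4
tcp_pos: [0.4887, 0.3154, 0.2063]
orientation: [3.108, 0.446, -0.005]
contact_force: [-0.5, -0.4, -0.3]
grip_width: 0.0001
gripper_force: 0.0
clock: 3.7
tcp_pos: [0.4901, 0.3173, 0.21]
orientation: [-3.109, -0.447, -0.003]
contact_force: [0.1, 0.3, -0.4]
grip_width: 0.0002
gripper_force: 0.0
```

Scaled: 0.001 m / 0.2 = 0.005.

```bash
for i in 1; do echo '{"motion": [[0,0.005,0.005,0,0,0],[0,0.005,0.005,0,0,0],[0,0.005,0.005,0,0,0],[0,0.005,0.005,0,0,0],[0,0.005,0.005,0,0,0]]}' > path.dat && python3 drive.py path.dat; done
python3 - <<'E'
from bench import r, vision
import numpy as np
c=vision.camera_info('wrist');p,d=vision.grab_frame('wrist');np.savez('wrist3.npz',p=p,d=d,**{k:np.array(c[k]) for k in('camera_matrix','R','t')})
from h import *
X,ok=cloud('wrist3')
for lo,hi in((.148,.165),(.175,.202)):
    q=X[ok&np.all((X>[.45,.27,lo])&(X<[.53,.36,hi]),-1)];print(len(q),q.min(0).round(4),q.max(0).round(4))
E
echo '{"motion": [[0,0,0,0,0,0],[0,0,0,0,0,0],[0,0,0,0,0,0],[0,0,0,0,0,0],[0,0,0,0,0,0]]}' > path.dat && python3 drive.py path.dat; echo '{"motion": [[0,0,0,0,0,0],[0,0,0,0,0,0],[0,0,0,0,0,0],[0,0,0,0,0,0],[0,0,0,0,0,0]]}' > path.dat && python3 drive.py path.dat; echo '{"motion": [[0,0,0,0,0,0],[0,0,0,0,0,0],[0,0,0,0,0,0],[0,0,0,0,0,0],[0,0,0,0,0,0]]}' > path.dat && python3 drive.py path.dat; echo '{"motion": [[0,0,0,0,0,0],[0,0,0,0,0,0],[0,0,0,0,0,0],[0,0,0,0,0,0],[0,0,0,0,0,0]]}' > path.dat && python3 drive.py path.dat
```

```text
clock: 4.2
tcp_pos: [0.4899, 0.3159, 0.2081]
orientation: [-3.11, -0.447, -0.0]
contact_force: [0.9, 0.1, -0.0]
grip_width: -0.0
gripper_force: 0.0
445 [0.4801 0.3031 0.148 ] [0.5022 0.3276 0.1592]
429 [0.4919 0.3047 0.1923] [0.502  0.3308 0.202 ]
clock: 4.75
tcp_pos: [0.4899, 0.3159, 0.208]
orientation: [3.11, 0.447, 0.0]
contact_force: [0.2, 1.4, 0.3]
grip_width: 0.0002
gripper_force: 0.0
clock: 5.25
tcp_pos: [0.4899, 0.3159, 0.208]
orientation: [3.11, 0.447, 0.0]
contact_force: [0.3, -0.2, 0.3]
grip_width: 0.0001
gripper_force: 0.0
clock: 5.75
tcp_pos: [0.4898, 0.3158, 0.208]
orientation: [3.11, 0.447, 0.0]
contact_force: [0.1, 0.1, -0.1]
grip_width: 0.0
gripper_force: 0.0
clock: 6.25
tcp_pos: [0.4898, 0.3159, 0.208]
orientation: [3.11, 0.447, 0.0]
contact_force: [-0.8, -0.5, -1.0]
grip_width: 0.0
gripper_force: 0.0
```

Scaled: 0.118 m / 0.2 = 0.59, -0.012 m / 0.2 = -0.06.

```bash
echo '{"motion": [[0,0,-0.1,0,0,0],[-0.02,0.05,-0.2,0,0,0],[-0.06,0.2,-0.275,0,0,0],[-0.12,0.395,-0.3,0,0,0],[-0.18,0.59,-0.3,0,0,0]]}' > path.dat && python3 drive.py path.dat && echo '{"motion": [[-0.06,0.195,0,0,0,0],[-0.12,0.39,0,0,0,0],[-0.18,0.585,0,0,0,0],[-0.24,0.78,0,0,0,0],[-0.3,0.975,0,0,0,0]]}' > path.dat && python3 drive.py path.dat && echo '{"motion": [[-0.06,0.195,0,0,0,0],[-0.12,0.39,0,0,0,0],[-0.18,0.575,0,0,0,0],[-0.215,0.7,0,0,0,0],[-0.235,0.77,0,0,0,0]]}' > path.dat && python3 drive.py path.dat && echo '{"motion": [[0,0,0,0,0,0],[0,0,0,0,0,0],[0,0,0,0,0,0]]}' > path.dat && python3 drive.py path.dat
python3 - <<'E'
from bench import r, vision
import numpy as np,cv2
c=vision.camera_info('wrist');p,d=vision.grab_frame('wrist');np.savez('wrist4.npz',p=p,d=d,**{k:np.array(c[k]) for k in('camera_matrix','R','t')})
from h import *
X,ok=cloud('wrist4')
q=X[ok&np.all((X>[.44,-.195,.098])&(X<[.53,-.15,.112]),-1)];print(len(q),q.min(0).round(4),q.max(0).round(4),np.median(q,0))
cv2.imwrite('pics/w4.png',p)
E
```

```text
clock: 6.75
tcp_pos: [0.4889, 0.192, 0.2691]
orientation: [-3.109, -0.449, -0.003]
contact_force: [0.9, -0.1, 0.3]
grip_width: -0.0001
gripper_force: 0.0
clock: 7.25
tcp_pos: [0.4857, -0.0131, 0.2683]
orientation: [3.109, 0.447, 0.001]
contact_force: [-0.1, -0.6, -0.1]
grip_width: -0.0001
gripper_force: 0.0
clock: 7.75
tcp_pos: [0.4839, -0.1752, 0.268]
orientation: [3.11, 0.442, -0.0]
contact_force: [-0.9, -0.1, 0.4]
grip_width: -0.0001
gripper_force: 0.0
clock: 8.05
tcp_pos: [0.4846, -0.1704, 0.2681]
orientation: [-3.108, -0.452, -0.0]
contact_force: [-0.0, -0.7, 0.6]
grip_width: 0.0003
gripper_force: 0.0
300 [ 0.4736 -0.1821  0.098 ] [ 0.4907 -0.1647  0.1056] [ 0.48260193 -0.173271    0.10352291]
```

View pics/w4.png

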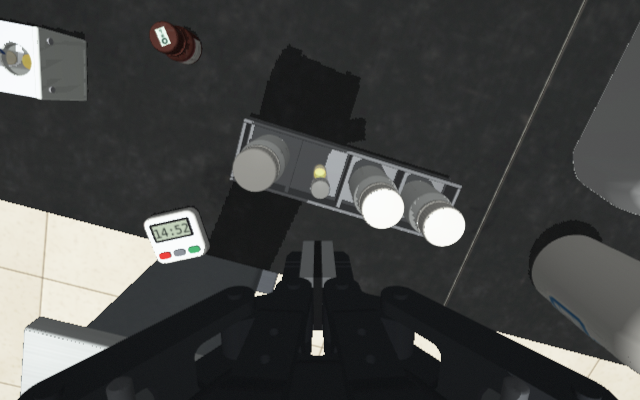

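The vial cap is at (319,188) in the wrist view, giving (0.4825, -0.1733, 0.104), which agrees with the other two cameras. Descending.

Scaled: 0.11 m / 0.2 = 0.55, 0.1 m / 0.2 = 0.5.

```bash
echo '{"motion": [[-0.01,0.01,0.075,0,0,0],[-0.01,0.01,0.225,0,0,0],[-0.01,0.01,0.375,0,0,0],[-0.01,0.01,0.5,0,0,0],[-0.01,0.01,0.55,0,0,0]]}' > path.dat && python3 drive.py path.dat && echo '{"motion": [[0,0,0.02,0,0,0],[0,0,0.02,0,0,0],[0,0,0.02,0,0,0],[0,0,0.02,0,0,0]]}' > path.dat && python3 drive.py path.dat
```

```text
clock: 8.6
tcp_pos: [0.4818, -0.1734, 0.1559]
orientation: [-3.107, -0.45, 0.005]
contact_force: [-0.4, -0.1, 0.4]
grip_width: -0.0004
gripper_force: 0.0
clock: 9.0
tcp_pos: [0.4837, -0.1751, 0.1551]
orientation: [3.109, 0.447, 0.003]
contact_force: [0.3, 0.3, 0.5]
grip_width: 0.0002
gripper_force: 0.0
```

Scaled: -0.001 m / 0.2 = -0.005.

```bash
echo '{"motion": [[0,-0.005,0.005,0,0,0],[0,-0.005,0.005,0,0,0],[0,-0.005,0.005,0,0,0],[0,-0.005,0.005,0,0,0],[0,-0.005,0.005,0,0,0]]}' > path.dat && python3 drive.py path.dat; echo '{"motion": [[0,0,0,0,0,0],[0,0,0,0,0,0],[0,0,0,0,0,0],[0,0,0,0,0,0],[0,0,0,0,0,0]]}' > path.dat && python3 drive.py path.dat; echo '{"motion": [[0,0,0,0,0,0],[0,0,0,0,0,0],[0,0,0,0,0,0],[0,0,0,0,0,0],[0,0,0,0,0,0]]}' > path.dat && python3 drive.py path.dat; echo '{"motion": [[0,0,0,0,0,0],[0,0,0,0,0,0],[0,0,0,0,0,0],[0,0,0,0,0,0],[0,0,0,0,0,0]]}' > path.dat && python3 drive.py path.dat; echo '{"motion": [[0,0,0,0,0,0],[0,0,0,0,0,0],[0,0,0,0,0,0],[0,0,0,0,0,0],[0,0,0,0,0,0]]}' > path.dat && python3 drive.py path.dat
python3 - <<'E'
from bench import r, vision
import cv2,numpy as np
p,d=vision.grab_frame('scene');cv2.imwrite('pics/end.png',p)
c=vision.camera_info('wrist');p,d=vision.grab_frame('wrist');np.savez('wrist5.npz',p=p,d=d,**{k:np.array(c[k]) for k in('camera_matrix','R','t')})
from h import *
X,ok=cloud('wrist5')
for lo,hi in((.098,.11),(.125,.147)):
    q=X[ok&np.all((X>[.44,-.195,lo])&(X<[.53,-.15,hi]),-1)];print(len(q),q.min(0).round(4),q.max(0).round(4))
E
```

```text
clock: 9.5
tcp_pos: [0.4826, -0.174, 0.153]
orientation: [3.11, 0.447, -0.0]
contact_force: [-0.2, -0.5, -0.8]
grip_width: -0.0001
gripper_force: 0.0
clock: 10.0
tcp_pos: [0.4827, -0.174, 0.153]
orientation: [3.11, 0.447, 0.0]
contact_force: [-0.1, -0.3, -0.4]
grip_width: 0.0
gripper_force: 0.0
clock: 10.5
tcp_pos: [0.4826, -0.174, 0.153]
orientation: [3.11, 0.447, 0.0]
contact_force: [0.8, -0.1, -0.4]
grip_width: -0.0005
gripper_force: 0.0
clock: 11.0
tcp_pos: [0.4826, -0.174, 0.153]
orientation: [3.11, 0.447, 0.0]
contact_force: [0.6, 0.1, 0.1]
grip_width: 0.0001
gripper_force: 0.0
clock: 11.5
tcp_pos: [0.4827, -0.174, 0.153]
orientation: [3.11, 0.447, 0.0]
contact_force: [0.4, 0.5, -0.1]
grip_width: 0.0003
gripper_force: 0.0
624 [ 0.4766 -0.1819  0.098 ] [ 0.4911 -0.1644  0.1053]
415 [ 0.4848 -0.1851  0.1368] [ 0.4946 -0.1592  0.147 ]
```

View pics/end.png

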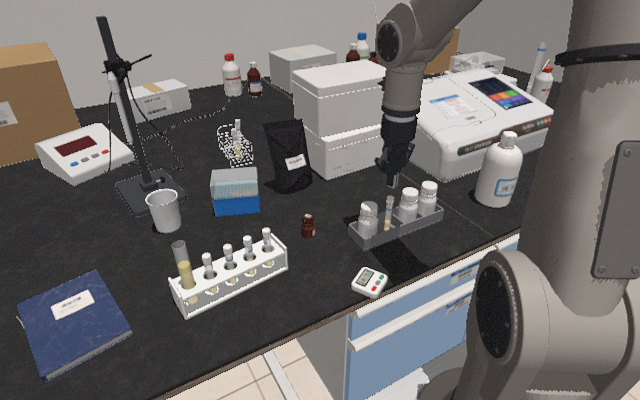

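The closed tips at (393,185) hover about 3 cm above the vial cap at (390,197), and everything else looks unmoved. Handing in.

```bash
python3 -c "from bench import r, vision; print(r.hand_in())"
```

```text
the job is handed in; nothing more can be done
None
```

I pointed the closed gripper at the misplaced tube and then at the misplaced vial, about 3 cm above each top for just over two seconds, touched nothing, and handed in at about 11.6 s, still over the vial.

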